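# Make up two hydraulic parts kits at the storeroom bench

## Task

Make up two kits from the loose parts on the bench: the three-compartment tray gets the black valve block, the solenoid coil and one of the two hex nipples; the two-compartment tray gets the pressure gauge and the other nipple. One part to a compartment, set down flat on the compartment's floor the same way up as it stands now, not dropped. Leave the flange, the filter element and the elbow where they are.

Things in the scene. Friction and masses are not known exactly. Their poses are not given: they have to be found in the camera images.
- tray3: larger kit tray, cream plastic, fixed, three equal compartments in a row along its x. Outside 290 x 138 mm; outer walls 35 mm high, 4 thick; dividers 26 high, 3 thick; floor 4 thick. Compartments 92 (x) by 130 (y) mm inside, centres at x = -95, 0, +95 mm, y = 0. Origin: centre of underside, on the bench, z up; x axis within 0.15 rad of world x. It stands left or right of the stock
- tray2: smaller kit tray, cream plastic, fixed, two equal compartments in a row along its x. Outside 195 x 138 mm; outer walls 35 mm high, 4 thick; dividers 26 high, 3 thick; floor 4 thick. Compartments 92 (x) by 130 (y) mm inside, centres at x = -47.5, +47.5 mm, y = 0. Origin: centre of underside, on the bench, z up; x axis within 0.15 rad of world x. It stands left or right of the stock
- block: valve block: blackened metal block 52 (x) by 46 (y) by 45 mm high, bolt holes and ports in its top, a white plastic port plug (23 mm diameter) sticking out 12 mm at its +x end; 64 mm long over all, 0.4 kg. Origin: on the underside, mid of the 64 mm length (block from x = -32 to +20 mm), z up. Stands on the bench between the trays, 25 mm or more clear all round
- coil: solenoid coil: black ribbed plastic block 40 (x) by 38 (y) by 50 mm high, round steel-rimmed bore in its top, grey cable plug 27 mm wide at its +x end; 64 mm long over all, 0.22 kg. Origin: on the underside, mid of the 64 mm length (black block from x = -32 to +8 mm, plug from there to +32), z up. Stands on the bench between the trays, 25 mm or more clear all round
- gauge: pressure gauge lying on its back: steel case 50 mm diameter, 28 mm high, white dial facing up, brass stem (14 mm square, then thread) along its +x; 72 mm long over all, 0.15 kg. Origin: on the underside, mid of the 72 mm length (case centre at x = -11 mm, stem end at +36), z up out of the dial. On the bench between the trays, 25 mm or more clear all round
- nipple1: hex nipple, zinc-plated steel, standing on end, 50 mm tall, 0.14 kg: lower thread 26 mm diameter, hexagon 32 mm across flats (37 over corners) at heights 18 to 32 mm, upper thread 20 mm diameter. Origin: centre of underside, z up; flats face its +y and -y, corners on its x axis. The two are alike, interchangeable. On the bench between the trays, 25 mm or more clear all round
- nipple2: hex nipple, zinc-plated steel, standing on end, 50 mm tall, 0.14 kg: lower thread 26 mm diameter, hexagon 32 mm across flats (37 over corners) at heights 18 to 32 mm, upper thread 20 mm diameter. Origin: centre of underside, z up; flats face its +y and -y, corners on its x axis. The two are alike, interchangeable. On the bench between the trays, 25 mm or more clear all round
- flange: not for the kits: dark steel pipe flange lying flat among the stock, a disc 64 mm in diameter and 15 mm high with four bolt holes, and a collar 38 mm in diameter up to 27 mm high. Origin: centre of underside, z up
- element: not for the kits: filter element standing among the stock, a pleated off-white cylinder with black end caps, 49 mm in diameter, 70 mm high. Origin: centre of underside, z up
- elbow: not for the kits: zinc-plated elbow pipe fitting lying flat among the stock, two threaded legs 21 mm in diameter at right angles on a 26 mm cube, 55 by 55 by 26 mm high. Origin: on the underside, middle of the outline, z up
There are look-alikes about, which are no part of the job. Leave any purple or turquoise look-alike of the block alone.

How it is judged:
At the end, for the whole second after the job is handed in: Block, coil and a nipple in the three-compartment tray, gauge and the other nipple in the two-compartment tray, one part in each of the five compartments, underside within 5 mm of the tray floor, within 0.12 rad of upright (dial up, nipple on its wide thread), released and at rest (((x of block in the frame of tray3 between -0.141 and -0.049 m and y of block in the frame of tray3 between -0.065 and 0.065 m and z of block in the frame of tray3 between 0 and 0.009 m) or (x of block in the frame of tray3 between -0.046 and 0.046 m and y of block in the frame of tray3 between -0.065 and 0.065 m and z of block in the frame of tray3 between 0 and 0.009 m) or (x of block in the frame of tray3 between 0.049 and 0.141 m and y of block in the frame of tray3 between -0.065 and 0.065 m and z of block in the frame of tray3 between 0 and 0.009 m)) and ((x of coil in the frame of tray3 between -0.141 and -0.049 m and y of coil in the frame of tray3 between -0.065 and 0.065 m and z of coil in the frame of tray3 between 0 and 0.009 m) or (x of coil in the frame of tray3 between -0.046 and 0.046 m and y of coil in the frame of tray3 between -0.065 and 0.065 m and z of coil in the frame of tray3 between 0 and 0.009 m) or (x of coil in the frame of tray3 between 0.049 and 0.141 m and y of coil in the frame of tray3 between -0.065 and 0.065 m and z of coil in the frame of tray3 between 0 and 0.009 m)) and ((x of gauge in the frame of tray2 between -0.0935 and -0.0015 m and y of gauge in the frame of tray2 between -0.065 and 0.065 m and z of gauge in the frame of tray2 between 0 and 0.009 m) or (x of gauge in the frame of tray2 between 0.0015 and 0.0935 m and y of gauge in the frame of tray2 between -0.065 and 0.065 m and z of gauge in the frame of tray2 between 0 and 0.009 m)) and ((x of block in the frame of tray3 between -0.141 and -0.049 m and y of block in the frame of tray3 between -0.065 and 0.065 m and z of block in the frame of tray3 between 0 and 0.009 m) or (x of coil in the frame of tray3 between -0.141 and -0.049 m and y of coil in the frame of tray3 between -0.065 and 0.065 m and z of coil in the frame of tray3 between 0 and 0.009 m) or (x of nipple1 in the frame of tray3 between -0.141 and -0.049 m and y of nipple1 in the frame of tray3 between -0.065 and 0.065 m and z of nipple1 in the frame of tray3 between 0 and 0.009 m) or (x of nipple2 in the frame of tray3 between -0.141 and -0.049 m and y of nipple2 in the frame of tray3 between -0.065 and 0.065 m and z of nipple2 in the frame of tray3 between 0 and 0.009 m)) and ((x of block in the frame of tray3 between -0.046 and 0.046 m and y of block in the frame of tray3 between -0.065 and 0.065 m and z of block in the frame of tray3 between 0 and 0.009 m) or (x of coil in the frame of tray3 between -0.046 and 0.046 m and y of coil in the frame of tray3 between -0.065 and 0.065 m and z of coil in the frame of tray3 between 0 and 0.009 m) or (x of nipple1 in the frame of tray3 between -0.046 and 0.046 m and y of nipple1 in the frame of tray3 between -0.065 and 0.065 m and z of nipple1 in the frame of tray3 between 0 and 0.009 m) or (x of nipple2 in the frame of tray3 between -0.046 and 0.046 m and y of nipple2 in the frame of tray3 between -0.065 and 0.065 m and z of nipple2 in the frame of tray3 between 0 and 0.009 m)) and ((x of block in the frame of tray3 between 0.049 and 0.141 m and y of block in the frame of tray3 between -0.065 and 0.065 m and z of block in the frame of tray3 between 0 and 0.009 m) or (x of coil in the frame of tray3 between 0.049 and 0.141 m and y of coil in the frame of tray3 between -0.065 and 0.065 m and z of coil in the frame of tray3 between 0 and 0.009 m) or (x of nipple1 in the frame of tray3 between 0.049 and 0.141 m and y of nipple1 in the frame of tray3 between -0.065 and 0.065 m and z of nipple1 in the frame of tray3 between 0 and 0.009 m) or (x of nipple2 in the frame of tray3 between 0.049 and 0.141 m and y of nipple2 in the frame of tray3 between -0.065 and 0.065 m and z of nipple2 in the frame of tray3 between 0 and 0.009 m)) and ((x of gauge in the frame of tray2 between -0.0935 and -0.0015 m and y of gauge in the frame of tray2 between -0.065 and 0.065 m and z of gauge in the frame of tray2 between 0 and 0.009 m) or (x of nipple1 in the frame of tray2 between -0.0935 and -0.0015 m and y of nipple1 in the frame of tray2 between -0.065 and 0.065 m and z of nipple1 in the frame of tray2 between 0 and 0.009 m) or (x of nipple2 in the frame of tray2 between -0.0935 and -0.0015 m and y of nipple2 in the frame of tray2 between -0.065 and 0.065 m and z of nipple2 in the frame of tray2 between 0 and 0.009 m)) and ((x of gauge in the frame of tray2 between 0.0015 and 0.0935 m and y of gauge in the frame of tray2 between -0.065 and 0.065 m and z of gauge in the frame of tray2 between 0 and 0.009 m) or (x of nipple1 in the frame of tray2 between 0.0015 and 0.0935 m and y of nipple1 in the frame of tray2 between -0.065 and 0.065 m and z of nipple1 in the frame of tray2 between 0 and 0.009 m) or (x of nipple2 in the frame of tray2 between 0.0015 and 0.0935 m and y of nipple2 in the frame of tray2 between -0.065 and 0.065 m and z of nipple2 in the frame of tray2 between 0 and 0.009 m)) and angle between each of block, coil, gauge, nipple1, nipple2's own z axis and vertical below 0.12 rad and linear speed of each of block, coil, gauge, nipple1, nipple2 below 0.02 m/s); the robot touches nothing.
It fails at once if the flange, which is not in either kit, is shifted by more than 30 mm or knocked over (distance of flange from where it was at the start of the episode above 0.03 m or angle between flange's own z axis and vertical above 0.5 rad).
It fails at once if the filter element, which is not in either kit, is shifted by more than 30 mm or knocked over (distance of element from where it was at the start of the episode above 0.03 m or angle between element's own z axis and vertical above 0.5 rad).
It fails at once if the elbow fitting, which is not in either kit, is shifted by more than 30 mm or knocked over (distance of elbow from where it was at the start of the episode above 0.03 m or angle between elbow's own z axis and vertical above 0.5 rad).
It fails at once if a kit part is dropped: out of the fingers while more than 30 mm above the bench ((height (world z) of block above 0.03 m and contact force between the fingers and block below 0.02 N) or (height (world z) of coil above 0.03 m and contact force between the fingers and coil below 0.02 N) or (height (world z) of gauge above 0.03 m and contact force between the fingers and gauge below 0.02 N) or (height (world z) of nipple1 above 0.03 m and contact force between the fingers and nipple1 below 0.02 N) or (height (world z) of nipple2 above 0.03 m and contact force between the fingers and nipple2 below 0.02 N)).
It also fails if it takes over 128 s, if anything falls off the work surface, if the arm or the gripper's body presses on something with over 40 N, if the wrist force passes 120 N, or if a joint passes its speed limit or range.

## Robot

A 6-joint arm with a two-finger parallel gripper is mounted at the origin on the work surface. World frame = base frame: x ahead of the robot, y to its left, z up, the work surface at z = 0. Lengths are in m, angles in rad, forces in N, time in s.
With the tool pointing down it reaches from about 0.225 to 0.875 m from the base axis. Payload 3.4 kg.
Tool frame: the origin (TCP) lies at the very end of the fingers, on their centre line; the grasp point (between the pads) lies 19 mm behind it; z points along the fingers, y is the line along which they close (so a half turn about z gives the same grasp; the last joint's range is limited). The gripper opens to 85 mm and grips with 20 to 120 N. Pads are 22 mm wide; open, the fingers measure 114 mm over their backs; the gripper's body (76 mm by 85 mm) begins 54 mm behind the grasp point. The pads swing forward as they close: fully open they stand 13 mm farther back than shut.
Start: joints at [-1.431, 0.276, 1.505, -0, 1.361, -0.121], TCP at [0.148, -0.556, 0.231] pointing down, gripper open.
Joint ranges: [-2.89, 2.89], [-0.75, 2.08], [0.22, 2.7], [-1.18, 4.32], [0.11, 2.71], [-2.7, 2.7]. Speed limits (rad/s): [2.57, 2.57, 3.14, 3.14, 3.14, 3.14].

## Interface

Orientations are given as a unit quaternion [w, x, y, z].
In Python, from rig import manip gives the robot as it stands. The module is installed in compiled form; this text tells all that it offers.
- The arm moves only by the tool play_rows, never from a script. Its argument "motion" is a list of rows, each a list of 5 numbers: the shift along the tool's x, y, z in units of 40 mm (1.0 is 40 mm), then the turn about the tool's z in units of 10 degrees (1.0 is 10 degrees), then the finger opening in mm, from 0 to 85.4. A call has 1 to 5 rows; each row is the pose to reach, as a shift and turn from the pose commanded when the call began, along the tool's axes at that moment; what a row does not reach only later rows make up. A row lasts 1/8 s, in which the tool goes at most 62.5 mm and 10.7 degrees, less where a joint would pass 70% of its speed; a pose out of reach is approached as far as the arm can. A call with a gripper value outside its range is refused whole. The fingers move at their own pace and stop on an object; "newtons" is the grip in N (left out, the last holds). Time passes only in rows, so rows that repeat a pose let the fingers close. It gives the time, the measured TCP pose, the force, the opening and the grip force at its end, in the units of the state.
- manip.get_state(): the state, without advancing time (a new reading comes with each control period).
- manip.get_image(name): name is "side" or "top"; returns a dict with "img" (384x512x3 uint8, red, green, blue), "range_z" (384x512 float32, m along the optical axis (not along the pixel's ray), 0 where there is no reading), "fx", "fy", "cx", "cy" (pixels), "D" ([k1, k2, p1, p2, k3] as OpenCV has them; the pictures are not rectified), "R" (3x3) and "t" (3): a world point X has camera coordinates R X + t. Camera axes: x right, y down, z forward; pixel columns grow to the right and rows downward; lengths in m; the calibration is good to about 2 mm. A picture is of the moment at which its call begins.
- manip.sign_off(): hands the job in; it is judged then, once.
The state is a dict: "clock": time; "qpos": joint angles; "qd": joint speeds; "effort": joint torques, N m; "position": TCP position; "ee_rot": TCP orientation; "contact_force": force on the tool from outside, world axes, zero at the start; "moment": the same for the moment, N m; "width": finger opening in m; "gripper_force": force on a finger pad.
Only numpy, scipy, OpenCV 4.12 (cv2) and the standard library are available. Lean on these libraries where they do the work, as an engineer would, in place of code of your own. Each camera call takes 0.05 s, during which the arm holds its last target. There are 200 camera calls.

## Working session

There is one attempt and no reset: what is moved stays moved. The work goes in short steps, Python scripts to look and compute and a tool call to move; the robot and the scene stay as the last step left them, time stands still between calls to the robot, and variables do not carry over. Pictures are saved under pics/ and viewed, at most 14 in all, crops included, and the job is handed in when it is done.

Besides the shell and the picture viewer there is one more tool, called after ">>>" as name(argument=value, ...), one argument or row to a line, values as JSON. play_rows: Moves the arm, as the interface text tells. Its arguments: {"type":"object","properties":{"motion":{"type":"array","items":{"type":"array","items":{"type":"number"}}},"newtons":{"type":"number"}},"required":["motion"]}

```bash
mkdir -p pics; python3 - <<'E'
from rig import manip
import cv2,numpy as np,pickle
s=manip.get_state(); print(s)
for n in ("top","side"):
    d=manip.get_image(n); pickle.dump(d,open(n+'0.pkl','wb'))
    cv2.imwrite(f'pics/{n}0.png',cv2.resize(d['img'][:,:,::-1],(800,600),interpolation=cv2.INTER_CUBIC))
    print(n,d['fx'],d['fy'],d['cx'],d['cy'],d['D'],d['R'],d['t'])
E
```

```text
{'clock': 0.0, 'qpos': array([-1.43100335e+00,  2.76611650e-01,  1.50616456e+00, -2.95124200e-05,
        1.36067112e+00, -1.21011827e-01]), 'qd': array([-0.00091116,  0.00014366,  0.0011131 , -0.00148887, -0.00110714,
        0.00042468]), 'effort': array([-5.58600150e-04, -4.16770148e+01, -2.45806968e+01, -4.91112569e-04,
        1.09796741e-02, -3.23726113e-07]), 'position': array([ 0.14817151, -0.55502832,  0.23041768]), 'ee_rot': array([-9.27161796e-04,  9.91508820e-01,  1.30036148e-01, -2.31362579e-05]), 'contact_force': array([-0.31779161,  0.10057199, -0.5672663 ]), 'moment': array([ 0.05403811, -0.03678788,  0.00683727]), 'gripper_force': 0.0, 'width': 0.08524487613507319}
top 493.435012349885 493.435012349885 261.77667788404466 193.32010047459826 [-0.19689554  0.          0.          0.          0.        ] [[-0.15172582 -0.98841782 -0.0030816 ]
 [-0.96748207  0.14914901 -0.20428662]
 [ 0.20238015 -0.02801417 -0.97890627]] [0.0666355  0.56704022 1.09597038]
side 392.31640121279025 392.31640121279025 252.03671343583412 188.09853203360484 [0.03895165 0.         0.         0.         0.        ] [[-0.81095443 -0.58500343  0.01113124]
 [-0.41791671  0.56580788 -0.7107792 ]
 [ 0.40951012 -0.58106147 -0.70332711]] [0.46707783 0.2733233  0.74203225]
```

View pics/top0.png

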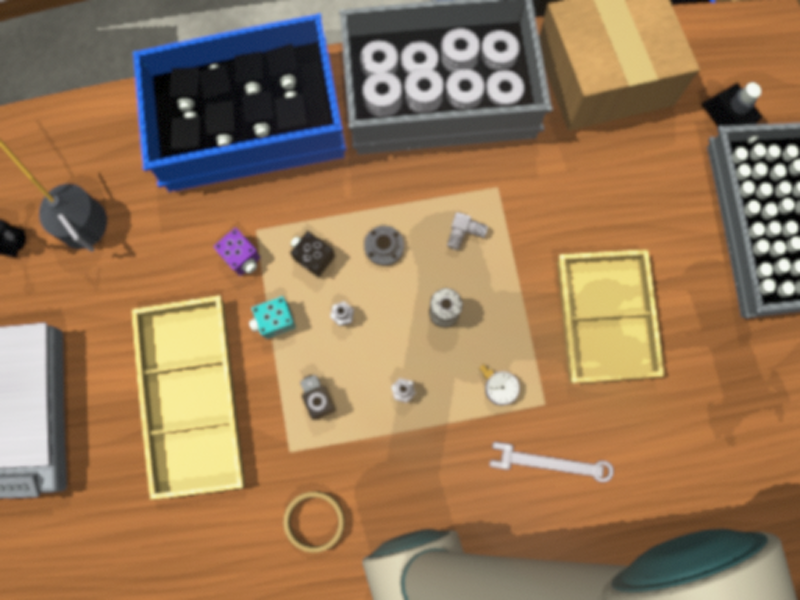

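View pics/side0.png

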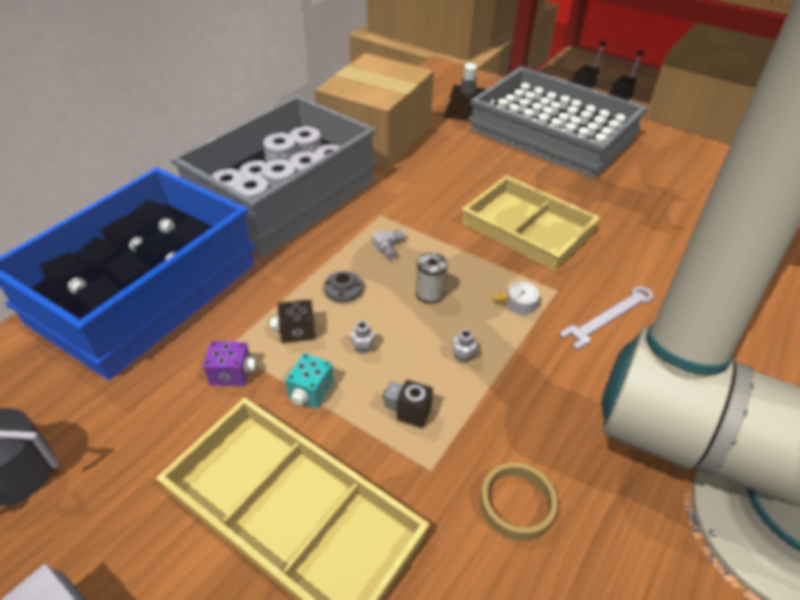

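The black valve block candidates are the purple block at (237,250), the turquoise one at (272,317) and the black one at (313,252) on the mat; the bin at (240,100) holds more black blocks. The black one on the mat fits, since it stands between the trays. The nipples are at (342,314) and (403,390), the coil at (317,397) and the gauge at (500,387). tray3 is on the left and tray2 on the right. Next I'll measure using depth and confirm in a crop.

```bash
cat > h.py <<'E'
import cv2,numpy as np
def cloud(d):
    v,u=np.mgrid[0:384,0:512]; K=np.array([[d['fx'],0,d['cx']],[0,d['fy'],d['cy']],[0,0,1]])
    n=cv2.undistortPoints(np.stack([u,v],-1).reshape(-1,1,2).astype(np.float64),K,np.array(d['D'])).reshape(384,512,2)
    z=d['range_z'].astype(float); P=np.stack([n[...,0]*z,n[...,1]*z,z],-1)
    W=(P-d['t'])@d['R']; W[z==0]=np.nan
    return W
E
python3 - <<'E'
import pickle,numpy as np,cv2
from h import cloud
for cam in ('top','side'):
    d=pickle.load(open(cam+'0.pkl','rb')); W=cloud(d); z=W[...,2]
    print(cam,'cam',-d['R'].T@d['t'])
    roi=(W[...,0]>.25)&(W[...,0]<.75)&(W[...,1]>-.35)&(W[...,1]<.45)
    print('bench z med',np.nanmedian(z[roi&(abs(z)<.01)]), np.nanstd(z[roi&(abs(z)<.01)]))
    n,l,st,_=cv2.connectedComponentsWithStats((roi&(z>.008)).astype(np.uint8))
    for i in range(1,n):
        if st[i,4]<25: continue
        m=l==i; zz=z[m]; zt=np.percentile(zz,97); t=m&(z>zt-.006)
        r=cv2.minAreaRect((W[t][:,:2]*1000).astype(np.float32))
        print(np.round(st[i]*800/512).astype(int)[:2],st[i,4],'zt %.4f'%zt,'topmean',np.round(W[t].mean(0)[:2],4),'rect',[np.round(a,1) for a in r], W[t].shape[0],d['img'][m].mean(0).astype(int))
    if cam=='top':
        cv2.imwrite('pics/crop.png',cv2.resize(d['img'][135:270,145:345,::-1],(800,540),interpolation=cv2.INTER_CUBIC))
E
```

```text
top cam [0.33690892 0.01199293 1.18889634]
bench z med 0.0008358715638988193 0.002741130800277188
[447 212] 313 zt 0.0288 topmean [ 0.687  -0.1235] rect [array([ 675. , -125.5]), array([54.4, 52.7]), np.float64(52.9)] 147 [164 156 151]
[364 225] 512 zt 0.0307 topmean [0.6783 0.005 ] rect [array([677.7,   4.9]), array([34.5, 36.6]), np.float64(81.2)] 162 [106 100  93]
[214 228] 491 zt 0.0489 topmean [0.7008 0.2353] rect [array([700.5, 235.2]), array([53. , 45.6]), np.float64(33.8)] 329 [142  93 166]
[291 230] 498 zt 0.0494 topmean [0.6774 0.1169] rect [array([677.4, 117.1]), array([50.9, 46.4]), np.float64(43.8)] 315 [78 71 62]
[558 252] 702 zt 0.0389 topmean [ 0.5026 -0.2789] rect [array([ 510.8, -304. ]), array([103.4, 201.1]), np.float64(85.8)] 383 [201 180 109]
[428 289] 415 zt 0.0737 topmean [ 0.5577 -0.0725] rect [array([557.4, -72.8]), array([46.6, 45.6]), np.float64(81.7)] 306 [154 148 137]
[131 295] 1941 zt 0.0387 topmean [0.4815 0.3387] rect [array([483.4, 339.3]), array([296.3, 145.7]), np.float64(0.2)] 939 [192 176 112]
[250 297] 543 zt 0.0490 topmean [0.5849 0.1894] rect 
[... 2442 characters left out ...]
.float64(63.0)] 60 [147 140 140]
[203 342] 726 zt 0.0459 topmean [0.6969 0.2368] rect [array([698.5, 235.8]), array([51.6, 47.6]), np.float64(32.8)] 407 [129  83 150]
[284 353] 748 zt 0.0460 topmean [0.5837 0.1914] rect [array([584.7, 189.6]), array([47.4, 53.6]), np.float64(11.0)] 440 [ 89 162 156]
[383 380] 691 zt 0.0511 topmean [0.4421 0.1387] rect [array([442.9, 137.3]), array([39.6, 38.4]), np.float64(14.9)] 296 [93 86 80]
[156 398] 3641 zt 0.0364 topmean [0.4842 0.3378] rect [array([483. , 339.3]), array([299.2, 144.8]), np.float64(0.3)] 1713 [190 170 103]
[481 462] 561 zt 0.0256 topmean [0.285 0.173] rect [array([282. , 171.1]), array([90.2, 63.5]), np.float64(89.8)] 357 [159 131  81]
```

View pics/crop.png

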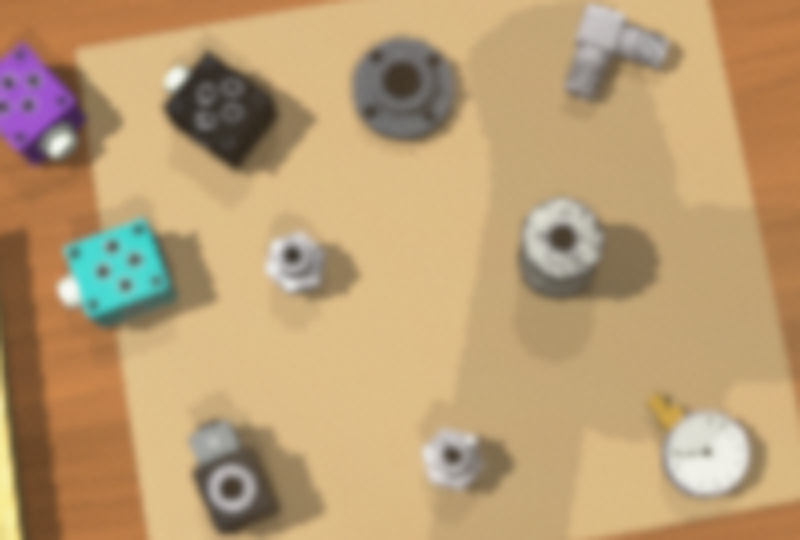

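The black block on the mat is at (222,110) in the crop, with its white plug towards the upper left at (177,78). It's black, unlike the purple and turquoise blocks, so it's the one. Coil plug points up at (214,440) and the gauge stem points up-left at (662,405). Next I'll refine the tray poses, the stem direction and the nipple hexagon angles.

```bash
python3 - <<'E'
import pickle,numpy as np,cv2
from h import cloud
tiles=[]
for cam in ('top','side'):
    d=pickle.load(open(cam+'0.pkl','rb')); W=cloud(d); X,Y,z=W[...,0],W[...,1],W[...,2]
    zo=.003 if cam=='top' else 0
    for nm,c in (('tray3',(.483,.339)),('tray2',(.509,-.32))):
        m=(abs(X-c[0])<.17)&(abs(Y-c[1])<.1)&(z>.02+zo)&(z<.045)
        p=(W[m][:,:2]*1000).astype(np.float32); r=cv2.minAreaRect(p); print(cam,nm,[np.round(a,1) for a in r])
    g=np.array([.4245,-.1395]); rr=np.hypot(X-g[0],Y-g[1])
    m=(rr>.030)&(rr<.055)&(z>.007+zo)&(z<.025); v=W[m][:,:2]-g
    print('stem',len(v),np.round(v.mean(0),4),np.degrees(np.arctan2(*v.mean(0)[::-1])), 'case mean',np.round(W[(rr<.035)&(z>.02+zo)].mean(0),4))
    for p in ([.574,.084,.03],[.443,.0095,.03]):
        q,_=cv2.projectPoints(np.array([p]),cv2.Rodrigues(d['R'])[0],d['t'],np.array([[d['fx'],0,d['cx']],[0,d['fy'],d['cy']],[0,0,1]]),np.array(d['D']))
        u,w=q[0,0]; tiles.append(cv2.warpAffine(d['img'][:,:,::-1],np.float32([[14,0,150-14*u],[0,14,150-14*w]]),(300,300),flags=cv2.INTER_CUBIC))
cv2.imwrite('pics/nip.png',np.vstack([np.hstack(tiles[:2]),np.hstack(tiles[2:])]))
E
```

```text
top tray3 [array([483.3, 339.3]), array([296.3, 145.9]), np.float64(0.3)]
top tray2 [array([ 509.7, -325.8]), array([146.6, 203.2]), np.float64(85.2)]
stem 38 [0.0318 0.0204] 32.627217576967915 case mean [ 0.4259 -0.14    0.0281]
side tray3 [array([483. , 339.3]), array([299.2, 144.8]), np.float64(0.3)]
side tray2 [array([ 507.8, -325.7]), array([148.2, 202.2]), np.float64(84.8)]
stem 30 [0.029  0.0226] 37.895524035506114 case mean [ 0.4224 -0.1365  0.0265]
```

View pics/nip.png

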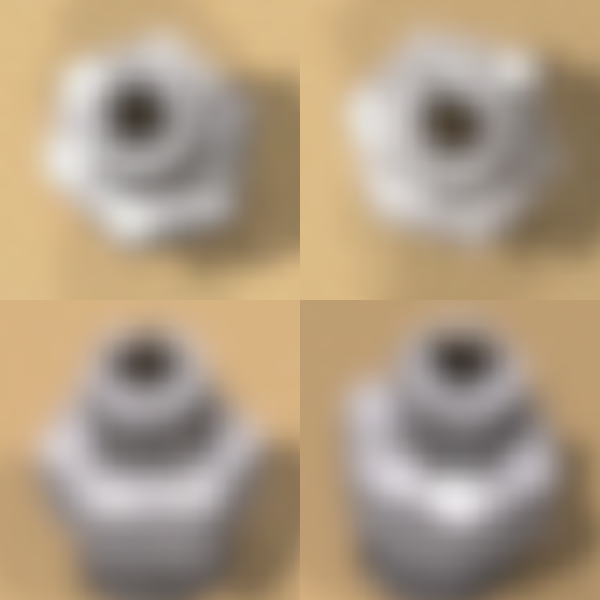

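Nipple1's hexagon corners are about (50,165) and (245,105), which puts its x axis near 39°. Nipple2's are about (430,30) and (480,240), so its axis is near 6°. The flats are known well enough to plan the moves.

```bash
cat > plan.py <<'E'
import numpy as np
def delta(a,b):
    c,s=np.cos(np.radians(a[3])),np.sin(np.radians(a[3])); d=np.subtract(b[:3],a[:3])/.04
    return np.round([d[0]*c+d[1]*s, d[0]*s-d[1]*c, -d[2], (a[3]-b[3])/10],2)
if __name__=='__main__':
    p=[.148,-.556,.231,14.94]; T=.15
    for n,(x,y,yaw),(X,Y,YAW),z in [('gauge',(.424,-.139,35),(.4507,-.3206,-5),.004),('nip2',(.443,.0093,6.5),(.5563,-.3298,-5),.008),
      ('coil',(.4452,.1375,15.5),(.378,.3385,0),.011),('nip1',(.573,.0837,39),(.483,.339,9),.008),('block',(.6768,.1168,44),(.572,.339,0),.011)]:
        for l,q in (('hover',[x,y,T,yaw]),('down',[x,y,z,yaw]),('lift',[x,y,T,yaw]),('move',[X,Y,T,YAW]),('place',[X,Y,z+.005,YAW]),('up',[X,Y,T,YAW])):
            print(n,l,delta(p,q),np.round(q,4)); p=q
E
python3 plan.py
```

```text
gauge hover [ 9.35 -8.29  2.03 -2.01] [ 0.424 -0.139  0.15  35.   ]
gauge down [0.   0.   3.65 0.  ] [ 4.24e-01 -1.39e-01  4.00e-03  3.50e+01]
gauge lift [ 0.    0.   -3.65  0.  ] [ 0.424 -0.139  0.15  35.   ]
gauge move [-2.06  4.1  -0.    4.  ] [ 0.4507 -0.3206  0.15   -5.    ]
gauge place [ 0.   -0.    3.52  0.  ] [ 0.4507 -0.3206  0.009  -5.    ]
gauge up [ 0.   -0.   -3.52  0.  ] [ 0.4507 -0.3206  0.15   -5.    ]
nip2 hover [-0.91 -8.2  -0.   -1.15] [0.443  0.0093 0.15   6.5   ]
nip2 down [0.   0.   3.55 0.  ] [0.443  0.0093 0.008  6.5   ]
nip2 lift [ 0.    0.   -3.55  0.  ] [0.443  0.0093 0.15   6.5   ]
nip2 move [ 1.85  8.74 -0.    1.15] [ 0.5563 -0.3298  0.15   -5.    ]
nip2 place [ 0.   -0.    3.42  0.  ] [ 0.5563 -0.3298  0.013  -5.    ]
nip2 up [ 0.   -0.   -3.42  0.  ] [ 0.5563 -0.3298  0.15   -5.    ]
coil hover [ -3.79 -11.4   -0.    -2.05] [ 0.4452  0.1375  0.15   15.5   ]
coil down [0.   0.   3.47 0.  ] [4.452e-01 1.375e-01 1.100e-02 1.550e+01]
coil lift [ 0.    0.   -3.47  0.  ] [ 0.4452  0.1375  0.15   15.5   ]
coil move [-0.28 -5.29 -0.    1.55] [0.378  0.3385 0.15
[... 231 characters left out ...]
.55 0.  ] [5.73e-01 8.37e-02 8.00e-03 3.90e+01]
nip1 lift [ 0.    0.   -3.55  0.  ] [ 0.573   0.0837  0.15   39.    ]
nip1 move [ 2.27 -6.38 -0.    3.  ] [0.483 0.339 0.15  9.   ]
nip1 place [0.   0.   3.42 0.  ] [0.483 0.339 0.013 9.   ]
nip1 up [ 0.    0.   -3.42  0.  ] [0.483 0.339 0.15  9.   ]
block hover [ 3.92  6.24 -0.   -3.5 ] [ 0.6768  0.1168  0.15   44.    ]
block down [0.   0.   3.47 0.  ] [6.768e-01 1.168e-01 1.100e-02 4.400e+01]
block lift [ 0.    0.   -3.47  0.  ] [ 0.6768  0.1168  0.15   44.    ]
block move [ 1.97 -5.82 -0.    4.4 ] [0.572 0.339 0.15  0.   ]
block place [0.   0.   3.35 0.  ] [0.572 0.339 0.016 0.   ]
block up [ 0.    0.   -3.35  0.  ] [0.572 0.339 0.15  0.   ]
```

>>> play_rows(
  motion=[
    [0.9,-0.8,0.2,0,75],
    [1.8,-1.6,0.4,0,75],
    [2.8,-2.5,0.6,0,75],
    [3.8,-3.35,0.8,0,75],
    [4.68,-4.15,1,0,75],
  ],
  newtons=40,
)

```text
clock: 0.72
position: [0.287, -0.3451, 0.1908]
ee_rot: [-0.0, 0.992, 0.13, 0.0]
contact_force: [0.2, -0.8, -0.3]
width: 0.075
gripper_force: 0.0
```

>>> play_rows(
  motion=[
    [1,-0.9,0.2,-0.5,75],
    [2,-1.8,0.4,-1,75],
    [3,-2.7,0.7,-1.5,75],
    [4,-3.5,0.9,-2,75],
    [4.67,-4.14,1.03,-2,75],
  ],
)

```text
clock: 1.35
position: [0.4248, -0.1368, 0.1495]
ee_rot: [-0.0, 0.954, 0.301, -0.0]
contact_force: [0.6, 0.4, -0.1]
width: 0.0747
gripper_force: 0.0
```

>>> play_rows(
  motion=[
    [0,0,0,0,75],
    [0,0,0,0,75],
  ],
)

```text
clock: 1.6
position: [0.4237, -0.139, 0.1499]
ee_rot: [0.0, 0.954, 0.301, -0.0]
contact_force: [0.4, 0.4, -0.1]
width: 0.0752
gripper_force: 0.0
```

>>> play_rows(
  motion=[
    [0,0,0.9,0,75],
    [0,0,1.8,0,75],
    [0,0,2.6,0,75],
    [0,0,3.2,0,75],
    [0,0,3.65,0,75],
  ],
)

```text
clock: 2.22
position: [0.4233, -0.1401, 0.0033]
ee_rot: [-0.0, 0.954, 0.299, -0.0]
contact_force: [1.1, 0.7, -0.1]
width: 0.0747
gripper_force: 0.0
```

>>> play_rows(
  motion=[
    [0,0,0,0,75],
    [0,0,0,0,40],
    [0,0,0,0,40],
    [0,0,0,0,40],
    [0,0,0,0,40],
  ],
)

```text
clock: 2.85
position: [0.425, -0.1397, 0.0053]
ee_rot: [0.001, 0.954, 0.301, 0.001]
contact_force: [-0.9, -2.8, 7.6]
width: 0.0488
gripper_force: 41.6
```

>>> play_rows(
  motion=[
    [0,0,0,0,40],
    [0,0,-0.2,0,40],
    [0,0,-0.5,0,40],
  ],
)

```text
clock: 3.22
position: [0.4237, -0.1384, 0.0245]
ee_rot: [-0.0, 0.954, 0.3, -0.0]
contact_force: [0.0, -0.4, -1.9]
width: 0.0488
gripper_force: 41.7
```

>>> play_rows(
  motion=[
    [0,0,-0.8,0,40],
    [0,0,-1.6,0,40],
    [0,0,-2.4,0,40],
    [0,0,-3.15,0,40],
  ],
)

```text
clock: 3.72
position: [0.4239, -0.1385, 0.1519]
ee_rot: [0.0, 0.954, 0.3, 0.0]
contact_force: [0.3, -0.3, -1.6]
width: 0.0484
gripper_force: 41.8
```

>>> play_rows(
  motion=[
    [-0.4,0.8,0,0.8,40],
    [-0.8,1.6,0,1.6,40],
    [-1.2,2.5,0,2.4,40],
    [-1.6,3.3,0,3.2,40],
    [-2.06,4.1,0,4,40],
  ],
)

```text
clock: 4.35
position: [0.4505, -0.3211, 0.1507]
ee_rot: [-0.0, 0.999, -0.046, 0.0]
contact_force: [0.1, 0.2, -0.9]
width: 0.0483
gripper_force: 41.8
```

>>> play_rows(
  motion=[
    [0,0,0.6,0,40],
    [0,0,1.4,0,40],
    [0,0,2.1,0,40],
    [0,0,2.6,0,40],
    [0,0,3.0,0,40],
  ],
)

```text
clock: 4.97
position: [0.4504, -0.3201, 0.0297]
ee_rot: [-0.0, 0.999, -0.044, -0.0]
contact_force: [1.0, -0.3, -0.5]
width: 0.0486
gripper_force: 41.9
```

```bash
python3 - <<'E'
from rig import manip
import cv2
s=manip.get_state(); print(s['position'],s['width'],s['gripper_force'],s['contact_force'])
for n in ("top","side"):
    d=manip.get_image(n)
    c=d['img'][140:260,330:440] if n=='top' else d['img'][100:220,280:390]
    globals()[n]=cv2.resize(c[:,:,::-1],(400,436),interpolation=cv2.INTER_CUBIC)
cv2.imwrite('pics/g1.png',cv2.hconcat([top,side]))
E
```

```text
[ 0.45038125 -0.32007823  0.02968018] 0.04855275339322585 41.91541850566864 [ 0.97966972 -0.31316804 -0.50398408]
```

View pics/g1.png

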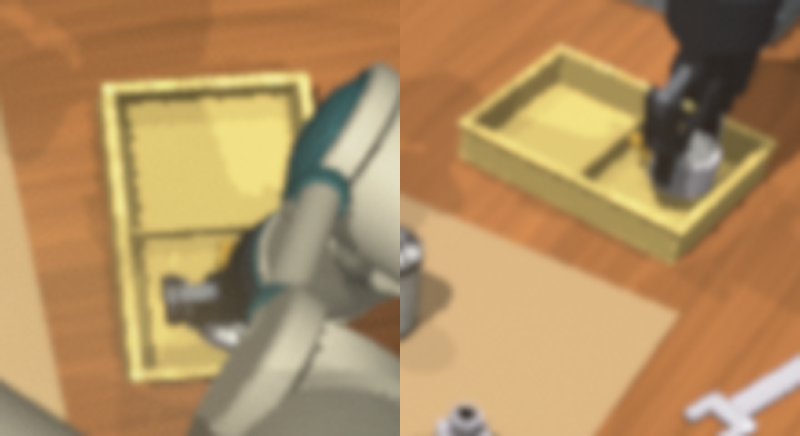

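The gauge is held over tray2's near compartment. In the left view the stem tip at (228,243) is just clear of the divider at y=232. I'll set it down.

>>> play_rows(
  motion=[
    [0,0,0.2,0,40],
    [0,0,0.35,0,40],
    [0,0,0.45,0,40],
    [0,0,0.5,0,40],
  ],
)

```text
clock: 5.58
position: [0.4505, -0.3204, 0.01]
ee_rot: [0.0, 0.999, -0.044, -0.0]
contact_force: [-0.4, -0.7, -2.2]
width: 0.0488
gripper_force: 41.9
```

>>> play_rows(
  motion=[
    [0,0,0,0,40],
    [0,0,0,0,62],
    [0,0,0,0,66],
    [0,0,0,0,66],
  ],
)

```text
clock: 6.08
position: [0.4507, -0.3206, 0.0104]
ee_rot: [0.0, 0.999, -0.044, 0.0]
contact_force: [0.0, 0.8, -0.2]
width: 0.066
gripper_force: 0.0
```

>>> play_rows(
  motion=[
    [0,0,-0.5,0,66],
    [0,0,-1.4,0,66],
    [0,0,-2.5,0,66],
    [0,0,-3.5,0,66],
  ],
)

```text
clock: 6.58
position: [0.4505, -0.3205, 0.1517]
ee_rot: [0.0, 0.999, -0.044, 0.0]
contact_force: [-0.5, -0.9, 0.1]
width: 0.0662
gripper_force: 0.0
```

>>> play_rows(
  motion=[
    [-0.1,-1.2,0,0,60],
    [-0.3,-2.7,0,0,60],
    [-0.5,-4.2,0,0,60],
    [-0.6,-5.6,0,0,60],
    [-0.75,-6.8,0,0,60],
  ],
  newtons=50,
)

```text
clock: 7.2
position: [0.4443, -0.0449, 0.1504]
ee_rot: [0.0, 0.999, -0.044, 0.0]
contact_force: [0.6, 0.7, 0.8]
width: 0.06
gripper_force: 0.0
```

>>> play_rows(
  motion=[
    [-0.16,-1.4,0,-0.6,60],
    [-0.16,-1.4,0,-1.15,60],
    [-0.16,-1.4,0,-1.15,60],
  ],
)

```text
clock: 7.58
position: [0.4431, 0.0102, 0.1502]
ee_rot: [0.0, 0.998, 0.057, 0.0]
contact_force: [-0.4, -0.1, 0.3]
width: 0.06
gripper_force: 0.0
```

```bash
python3 - <<'E'
from rig import manip
import cv2,numpy as np
from h import cloud
d=manip.get_image('top'); W=cloud(d)
g=d['img'][140:260,330:440]
e=manip.get_image('side')['img'][100:220,280:390]
cv2.imwrite('pics/g2.png',cv2.hconcat([cv2.resize(c[:,:,::-1],(400,436),interpolation=cv2.INTER_CUBIC) for c in (g,e)]))
m=(abs(W[...,0]-.46)<.035)&(abs(W[...,1]+.3216)<.05)&(W[...,2]>.028)&(W[...,2]<.045); print(W[m].mean(0),m.sum(),W[m][:,2].std())
s=manip.get_state();print(s['position'],s['clock'])
E
```

```text
[ 0.4505438  -0.31919623  0.03247324] 323 0.002154515792221596
[0.44323846 0.00921802 0.15016904] 7.675
```

View pics/g2.png

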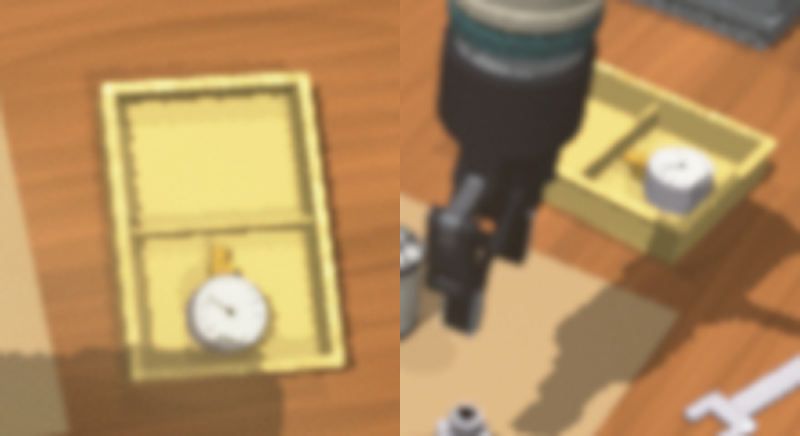

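The gauge lies flat in the near compartment, dial at (228,312), with its stem clear of the divider. Next is nipple2.

>>> play_rows(
  motion=[
    [0,0,0.9,0,60],
    [0,0,1.8,0,60],
    [0,0,2.6,0,60],
    [0,0,3.2,0,60],
    [0,0,3.52,0,60],
  ],
)

```text
clock: 8.3
position: [0.4427, 0.0087, 0.0082]
ee_rot: [-0.0, 0.998, 0.055, -0.001]
contact_force: [0.2, 0.1, 0.9]
width: 0.06
gripper_force: 0.0
```

>>> play_rows(
  motion=[
    [0,0,0,0,60],
    [0,0,0,0,22],
    [0,0,0,0,22],
    [0,0,0,0,22],
    [0,0,0,0,22],
  ],
)

```text
clock: 8.93
position: [0.4441, 0.0093, 0.0103]
ee_rot: [0.0, 0.998, 0.056, 0.001]
contact_force: [-0.0, 0.3, 6.7]
width: 0.0308
gripper_force: 50.0
```

>>> play_rows(
  motion=[
    [0,0,0,0,22],
    [0,0,-0.2,0,22],
    [0,0,-0.5,0,22],
  ],
)

```text
clock: 9.3
position: [0.4426, 0.0097, 0.0296]
ee_rot: [-0.0, 0.998, 0.056, -0.001]
contact_force: [-1.2, 0.8, -1.7]
width: 0.0305
gripper_force: 49.9
```

>>> play_rows(
  motion=[
    [0,0,-0.8,0,22],
    [0,0,-1.6,0,22],
    [0,0,-2.4,0,22],
    [0,0,-3.02,0,22],
  ],
)

```text
clock: 9.8
position: [0.4432, 0.0096, 0.1521]
ee_rot: [0.0, 0.998, 0.056, 0.001]
contact_force: [1.0, 0.6, -1.5]
width: 0.0306
gripper_force: 49.9
```

>>> play_rows(
  motion=[
    [0.2,0.9,0,0,22],
    [0.4,1.9,0,0,22],
    [0.6,2.9,0,0,22],
    [0.8,3.8,0,0,22],
    [1.0,4.7,0,0,22],
  ],
)

```text
clock: 10.42
position: [0.504, -0.1738, 0.1507]
ee_rot: [-0.0, 0.998, 0.056, 0.0]
contact_force: [-0.9, 0.6, -0.7]
width: 0.0308
gripper_force: 49.9
```

>>> play_rows(
  motion=[
    [0.2,0.9,0,0.3,22],
    [0.4,1.8,0,0.6,22],
    [0.6,2.7,0,0.9,22],
    [0.75,3.5,0,1.15,22],
    [0.85,4.04,0,1.15,22],
  ],
)

```text
clock: 11.05
position: [0.5561, -0.3309, 0.1504]
ee_rot: [0.0, 0.999, -0.045, 0.0]
contact_force: [-0.0, 0.4, -1.1]
width: 0.0306
gripper_force: 49.9
```

>>> play_rows(
  motion=[
    [0,0,0.6,0,22],
    [0,0,1.4,0,22],
    [0,0,2.1,0,22],
    [0,0,2.6,0,22],
    [0,0,2.9,0,22],
  ],
)

```text
clock: 11.68
position: [0.5553, -0.3291, 0.0333]
ee_rot: [-0.0, 0.999, -0.044, -0.001]
contact_force: [-0.0, 0.1, -1.8]
width: 0.0308
gripper_force: 50.0
```

>>> play_rows(
  motion=[
    [0,0,0.2,0,22],
    [0,0,0.35,0,22],
    [0,0,0.45,0,22],
    [0,0,0.48,0,22],
  ],
)

```text
clock: 12.18
position: [0.556, -0.3296, 0.015]
ee_rot: [0.0, 0.999, -0.044, 0.0]
contact_force: [-0.5, -0.1, -1.7]
width: 0.0308
gripper_force: 50.0
```

>>> play_rows(
  motion=[
    [0,0,0,0,22],
    [0,0,0,0,45],
    [0,0,0,0,50],
    [0,0,0,0,50],
  ],
)

```text
clock: 12.68
position: [0.5561, -0.3297, 0.0152]
ee_rot: [0.0, 0.999, -0.044, 0.0]
contact_force: [-1.0, 0.6, 0.2]
width: 0.05
gripper_force: 0.0
```

>>> play_rows(
  motion=[
    [0,0,-0.5,0,50],
    [0,0,-1.4,0,50],
    [0,0,-2.5,0,50],
    [0,0,-3.38,0,50],
  ],
)

```text
clock: 13.18
position: [0.5562, -0.3298, 0.1521]
ee_rot: [0.0, 0.999, -0.044, 0.001]
contact_force: [0.6, -0.5, -0.7]
width: 0.05
gripper_force: 0.0
```

>>> play_rows(
  motion=[
    [-0.3,-1,0,0,65],
    [-0.7,-2.2,0,0,65],
    [-1.1,-3.4,0,0,65],
    [-1.5,-4.6,0,0,65],
    [-1.9,-5.7,0,0,65],
  ],
)

```text
clock: 13.8
position: [0.4998, -0.0941, 0.1504]
ee_rot: [-0.0, 0.999, -0.044, 0.0]
contact_force: [0.7, 0.3, -0.7]
width: 0.0651
gripper_force: 0.0
```

>>> play_rows(
  motion=[
    [-0.4,-1.2,0,-0.5,65],
    [-0.8,-2.4,0,-1,65],
    [-1.2,-3.6,0,-1.5,65],
    [-1.6,-4.7,0,-2,65],
    [-1.89,-5.7,0,-2.05,65],
  ],
)

```text
clock: 14.42
position: [0.4444, 0.1396, 0.1504]
ee_rot: [-0.0, 0.991, 0.135, 0.0]
contact_force: [1.3, -1.2, -0.4]
width: 0.065
gripper_force: 0.0
```

```bash
python3 - <<'E'
from rig import manip
import cv2,numpy as np
from h import cloud
d=manip.get_image('top'); W=cloud(d)
f=manip.get_image('side')
cv2.imwrite('pics/n2.png',cv2.hconcat([cv2.resize(c[:,:,::-1],(400,436),interpolation=cv2.INTER_CUBIC) for c in (d['img'][140:260,330:440],f['img'][100:220,280:390])]))
s=manip.get_state();print(s['position'],s['clock'])
E
```

```text
[0.44396775 0.14119793 0.15035629] 14.525
```

View pics/n2.png

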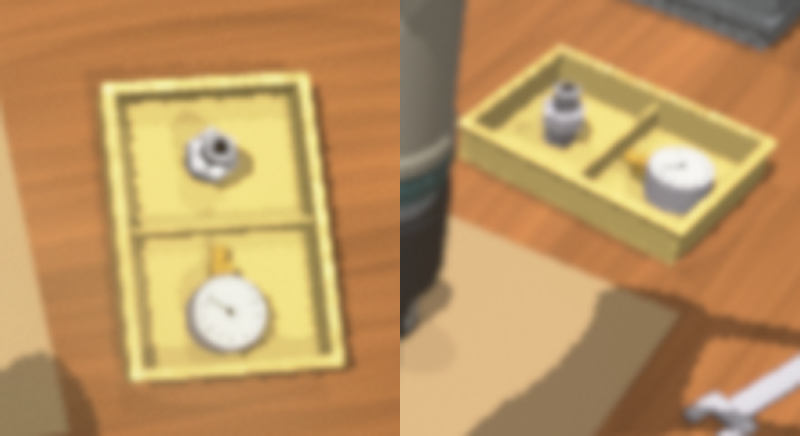

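Nipple2 stands upright in the far compartment at (212,155). I'll let the arm settle above the coil.

>>> play_rows(
  motion=[
    [0,0,0,0,65],
    [0,0,0,0,65],
  ],
)

```text
clock: 14.78
position: [0.4454, 0.1371, 0.1501]
ee_rot: [0.0, 0.991, 0.134, 0.0]
contact_force: [-0.3, -0.1, 1.1]
width: 0.0652
gripper_force: 0.0
```

>>> play_rows(
  motion=[
    [0,0,0.9,0,65],
    [0,0,1.8,0,65],
    [0,0,2.6,0,65],
    [0,0,3.2,0,65],
    [0,0,3.45,0,65],
  ],
)

```text
clock: 15.4
position: [0.4447, 0.1368, 0.0108]
ee_rot: [0.0, 0.991, 0.133, -0.001]
contact_force: [-0.8, 0.2, 0.0]
width: 0.065
gripper_force: 0.0
```

>>> play_rows(
  motion=[
    [0,0,0,0,65],
    [0,0,0,0,28],
    [0,0,0,0,28],
    [0,0,0,0,28],
    [0,0,0,0,28],
  ],
)

```text
clock: 16.02
position: [0.4462, 0.138, 0.0132]
ee_rot: [0.0, 0.991, 0.134, 0.001]
contact_force: [0.4, -1.2, 6.8]
width: 0.0372
gripper_force: 51.0
```

>>> play_rows(
  motion=[
    [0,0,0,0,28],
    [0,0,-0.2,0,28],
    [0,0,-0.5,0,28],
  ],
)

```text
clock: 16.4
position: [0.4442, 0.138, 0.0323]
ee_rot: [-0.0, 0.991, 0.134, -0.001]
contact_force: [-0.2, 0.2, -2.4]
width: 0.0371
gripper_force: 50.4
```

>>> play_rows(
  motion=[
    [0,0,-0.8,0,28],
    [0,0,-1.6,0,28],
    [0,0,-2.4,0,28],
    [0,0,-2.95,0,28],
  ],
)

```text
clock: 16.9
position: [0.4452, 0.1382, 0.1521]
ee_rot: [-0.0, 0.991, 0.134, 0.001]
contact_force: [0.3, -0.5, -2.0]
width: 0.0373
gripper_force: 50.5
```

>>> play_rows(
  motion=[
    [-0.06,-1,0,0.4,28],
    [-0.12,-2.1,0,0.8,28],
    [-0.18,-3.2,0,1.2,28],
    [-0.24,-4.3,0,1.55,28],
    [-0.28,-5.29,0,1.55,28],
  ],
)

```text
clock: 17.52
position: [0.3768, 0.3403, 0.1505]
ee_rot: [0.0, 1.0, -0.0, -0.0]
contact_force: [-0.4, 0.5, -2.1]
width: 0.0375
gripper_force: 50.9
```

>>> play_rows(
  motion=[
    [0,0,0.4,0,28],
    [0,0,1.2,0,28],
    [0,0,2.0,0,28],
    [0,0,2.5,0,28],
    [0,0,2.8,0,28],
  ],
)

```text
clock: 18.15
position: [0.3773, 0.3387, 0.0374]
ee_rot: [0.0, 1.0, -0.0, -0.001]
contact_force: [0.8, -0.1, -2.9]
width: 0.0375
gripper_force: 51.2
```

>>> play_rows(
  motion=[
    [0,0,0.2,0,28],
    [0,0,0.35,0,28],
    [0,0,0.45,0,28],
    [0,0,0.51,0,28],
  ],
)

```text
clock: 18.65
position: [0.3782, 0.3391, 0.0178]
ee_rot: [-0.0, 1.0, -0.001, 0.0]
contact_force: [-0.0, -0.1, -2.2]
width: 0.0377
gripper_force: 51.2
```

>>> play_rows(
  motion=[
    [0,0,0,0,28],
    [0,0,0,0,50],
    [0,0,0,0,55],
    [0,0,0,0,55],
  ],
)

```text
clock: 19.15
position: [0.3782, 0.3392, 0.0179]
ee_rot: [-0.0, 1.0, -0.0, 0.0]
contact_force: [0.4, 0.9, -0.4]
width: 0.0548
gripper_force: 0.0
```

>>> play_rows(
  motion=[
    [0,0,-0.5,0,55],
    [0,0,-1.4,0,55],
    [0,0,-2.5,0,55],
    [0,0,-3.31,0,55],
  ],
)

```text
clock: 19.65
position: [0.3784, 0.3393, 0.1521]
ee_rot: [-0.001, 1.0, -0.001, 0.001]
contact_force: [0.8, 0.8, -0.3]
width: 0.0551
gripper_force: 0.0
```

>>> play_rows(
  motion=[
    [0.6,0.8,0,0,60],
    [1.2,1.6,0,0,60],
    [1.8,2.4,0,0,60],
    [2.4,3.1,0,0,60],
  ],
)

```text
clock: 20.15
position: [0.4744, 0.2138, 0.1503]
ee_rot: [-0.0, 1.0, -0.001, 0.0]
contact_force: [-0.0, 0.8, 1.1]
width: 0.0601
gripper_force: 0.0
```

>>> play_rows(
  motion=[
    [0.6,0.8,0,-0.9,60],
    [1.2,1.6,0,-1.8,60],
    [1.8,2.4,0,-2.7,60],
    [2.47,3.27,0,-3.6,60],
    [2.47,3.27,0,-3.9,60],
  ],
)

```text
clock: 20.78
position: [0.5748, 0.0813, 0.15]
ee_rot: [0.001, 0.943, 0.333, 0.001]
contact_force: [0.5, 0.2, 0.5]
width: 0.0602
gripper_force: 0.0
```

>>> play_rows(
  motion=[
    [0,0,0,0,60],
    [0,0,0,0,60],
  ],
)

```text
clock: 21.02
position: [0.5721, 0.0844, 0.15]
ee_rot: [-0.0, 0.943, 0.333, -0.0]
contact_force: [-0.5, -0.2, -0.5]
width: 0.0597
gripper_force: 0.0
```

```bash
python3 - <<'E'
from rig import manip
import cv2
d=manip.get_image('top'); f=manip.get_image('side')
cv2.imwrite('pics/c1.png',cv2.hconcat([cv2.resize(c[:,:,::-1],(400,400),interpolation=cv2.INTER_CUBIC) for c in (d['img'][180:330,70:220],f['img'][220:384,110:274])]))
s=manip.get_state();print(s['position'],s['clock'])
E
```

```text
[0.57215259 0.08453215 0.15017439] 21.125
```

View pics/c1.png

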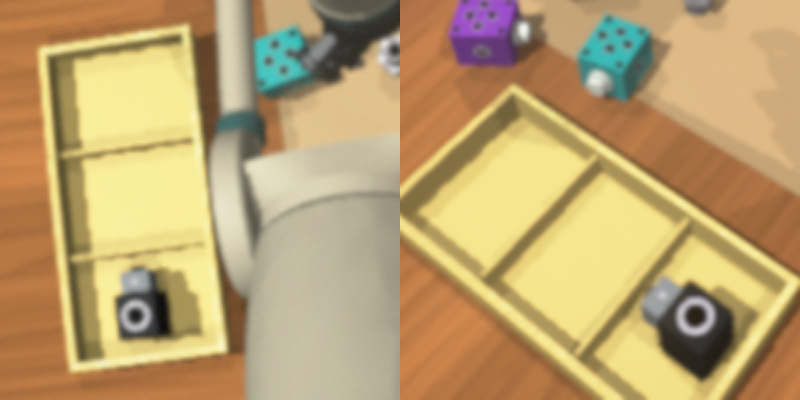

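The coil sits flat in tray3's near compartment, bore at (135,317) in the left view, with its plug clear of the divider. Next is nipple1.

>>> play_rows(
  motion=[
    [0,0,0.9,0,60],
    [0,0,1.8,0,60],
    [0,0,2.6,0,60],
    [0,0,3.2,0,60],
    [0,0,3.52,0,60],
  ],
)

```text
clock: 21.75
position: [0.5716, 0.0845, 0.0081]
ee_rot: [-0.0, 0.943, 0.334, -0.001]
contact_force: [-0.1, 0.0, 0.1]
width: 0.0602
gripper_force: 0.0
```

>>> play_rows(
  motion=[
    [0,0,0,0,60],
    [0,0,0,0,22],
    [0,0,0,0,22],
    [0,0,0,0,22],
    [0,0,0,0,22],
  ],
)

```text
clock: 22.38
position: [0.5738, 0.084, 0.0107]
ee_rot: [0.0, 0.943, 0.333, 0.001]
contact_force: [0.5, 0.3, 6.6]
width: 0.0312
gripper_force: 50.5
```

>>> play_rows(
  motion=[
    [0,0,0,0,22],
    [0,0,-0.2,0,22],
    [0,0,-0.5,0,22],
  ],
)

```text
clock: 22.75
position: [0.5716, 0.084, 0.0292]
ee_rot: [-0.0, 0.943, 0.333, -0.001]
contact_force: [0.2, -0.8, -0.0]
width: 0.031
gripper_force: 49.8
```

>>> play_rows(
  motion=[
    [0,0,-0.8,0,22],
    [0,0,-1.6,0,22],
    [0,0,-2.4,0,22],
    [0,0,-3.02,0,22],
  ],
)

```text
clock: 23.25
position: [0.5725, 0.0841, 0.1521]
ee_rot: [0.0, 0.943, 0.333, 0.001]
contact_force: [-0.2, 0.6, -2.0]
width: 0.0309
gripper_force: 49.9
```

>>> play_rows(
  motion=[
    [0.25,-0.8,0,0,22],
    [0.5,-1.6,0,0,22],
    [0.8,-2.4,0,0,22],
    [1.1,-3.2,0,0,22],
  ],
)

```text
clock: 23.75
position: [0.5255, 0.2121, 0.1506]
ee_rot: [0.0, 0.943, 0.333, -0.0]
contact_force: [-0.2, 0.2, -1.3]
width: 0.031
gripper_force: 49.9
```

>>> play_rows(
  motion=[
    [0.3,-0.8,0,0.7,22],
    [0.6,-1.6,0,1.4,22],
    [0.9,-2.4,0,2.1,22],
    [1.17,-3.18,0,2.8,22],
    [1.17,-3.18,0,3,22],
  ],
)

```text
clock: 24.38
position: [0.4816, 0.3414, 0.1504]
ee_rot: [-0.0, 0.997, 0.079, -0.0]
contact_force: [0.4, 0.0, -1.2]
width: 0.031
gripper_force: 50.0
```

>>> play_rows(
  motion=[
    [0,0,0.6,0,22],
    [0,0,1.4,0,22],
    [0,0,2.1,0,22],
    [0,0,2.6,0,22],
    [0,0,2.9,0,22],
  ],
)

```text
clock: 25.0
position: [0.4825, 0.3384, 0.0332]
ee_rot: [0.001, 0.997, 0.078, -0.001]
contact_force: [0.1, -0.5, -1.8]
width: 0.0309
gripper_force: 50.0
```

>>> play_rows(
  motion=[
    [0,0,0.2,0,22],
    [0,0,0.35,0,22],
    [0,0,0.45,0,22],
    [0,0,0.48,0,22],
  ],
)

```text
clock: 25.5
position: [0.4828, 0.3396, 0.015]
ee_rot: [-0.0, 0.997, 0.078, 0.0]
contact_force: [-0.1, -0.3, -1.6]
width: 0.0306
gripper_force: 50.0
```

>>> play_rows(
  motion=[
    [0,0,0,0,22],
    [0,0,0,0,45],
    [0,0,0,0,50],
    [0,0,0,0,50],
  ],
)

```text
clock: 26.0
position: [0.4829, 0.3397, 0.0152]
ee_rot: [-0.0, 0.997, 0.078, 0.0]
contact_force: [-0.6, 0.4, -0.0]
width: 0.0497
gripper_force: 0.0
```

>>> play_rows(
  motion=[
    [0,0,-0.5,0,50],
    [0,0,-1.4,0,50],
    [0,0,-2.5,0,50],
    [0,0,-3.38,0,50],
  ],
)

```text
clock: 26.5
position: [0.483, 0.3398, 0.1519]
ee_rot: [-0.0, 0.997, 0.078, 0.001]
contact_force: [-0.3, -0.2, -0.5]
width: 0.0503
gripper_force: 0.0
```

>>> play_rows(
  motion=[
    [0.5,0.8,0,0,70],
    [1,1.6,0,0,70],
    [1.5,2.4,0,0,70],
    [2,3.1,0,0,70],
  ],
  newtons=60,
)

```text
clock: 27.0
position: [0.5817, 0.2284, 0.1503]
ee_rot: [0.0, 0.997, 0.078, 0.0]
contact_force: [0.1, 1.2, 0.1]
width: 0.07
gripper_force: 0.0
```

>>> play_rows(
  motion=[
    [0.5,0.8,0,-0.9,70],
    [1,1.6,0,-1.8,70],
    [1.5,2.4,0,-2.6,70],
    [1.92,3.14,0,-3.5,70],
    [1.92,3.14,0,-3.5,70],
  ],
)

```text
clock: 27.62
position: [0.6779, 0.1151, 0.1497]
ee_rot: [0.0, 0.928, 0.373, 0.0]
contact_force: [-0.7, 1.0, 0.4]
width: 0.0694
gripper_force: 0.0
```

>>> play_rows(
  motion=[
    [0,0,0,0,70],
    [0,0,0,0,70],
  ],
)

```text
clock: 27.88
position: [0.6756, 0.1184, 0.1502]
ee_rot: [-0.0, 0.927, 0.374, -0.0]
contact_force: [0.1, 0.2, 0.0]
width: 0.0699
gripper_force: 0.0
```

```bash
python3 - <<'E'
from rig import manip
import cv2
d=manip.get_image('top'); f=manip.get_image('side')
cv2.imwrite('pics/b1.png',cv2.hconcat([cv2.resize(c[:,:,::-1],(400,400),interpolation=cv2.INTER_CUBIC) for c in (d['img'][140:320,70:250],f['img'][170:370,110:310])]))
s=manip.get_state();print(s['position'],s['clock'])
E
```

```text
[0.67582435 0.11836178 0.15029633] 27.975
```

View pics/b1.png

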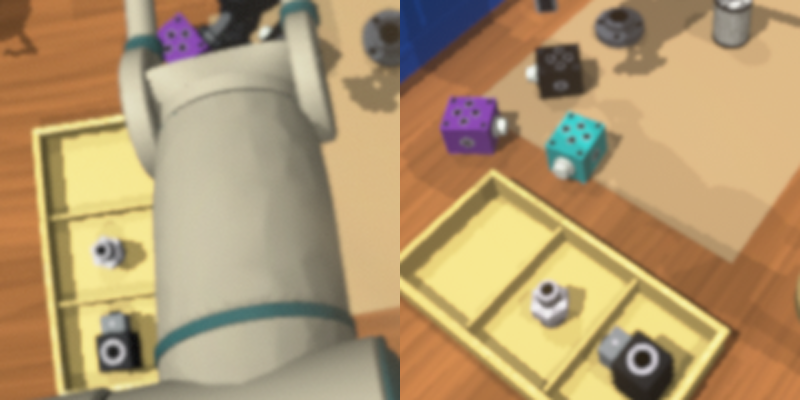

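Nipple1 stands upright in the middle compartment at (108,252) in the left view. The block and its look-alikes are undisturbed. Now the block.

>>> play_rows(
  motion=[
    [0,0,0.9,0,70],
    [0,0,1.8,0,70],
    [0,0,2.6,0,70],
    [0,0,3.2,0,70],
    [0,0,3.45,0,70],
  ],
)

```text
clock: 28.6
position: [0.6751, 0.1179, 0.0106]
ee_rot: [-0.0, 0.927, 0.374, -0.001]
contact_force: [-0.3, 0.1, 0.1]
width: 0.07
gripper_force: 0.0
```

>>> play_rows(
  motion=[
    [0,0,0,0,70],
    [0,0,0,0,35],
    [0,0,0,0,35],
    [0,0,0,0,35],
    [0,0,0,0,35],
  ],
)

```text
clock: 29.22
position: [0.6778, 0.1174, 0.0139]
ee_rot: [0.001, 0.927, 0.374, 0.002]
contact_force: [1.4, 0.7, 5.5]
width: 0.0454
gripper_force: 64.0
```

>>> play_rows(
  motion=[
    [0,0,0,0,35],
    [0,0,-0.2,0,35],
    [0,0,-0.5,0,35],
  ],
)

```text
clock: 29.6
position: [0.6748, 0.1172, 0.0311]
ee_rot: [-0.001, 0.927, 0.374, -0.002]
contact_force: [-0.5, -0.4, -5.0]
width: 0.0449
gripper_force: 62.9
```

>>> play_rows(
  motion=[
    [0,0,-0.8,0,35],
    [0,0,-1.6,0,35],
    [0,0,-2.4,0,35],
    [0,0,-2.95,0,35],
  ],
)

```text
clock: 30.1
position: [0.6764, 0.1174, 0.1519]
ee_rot: [0.0, 0.927, 0.374, 0.0]
contact_force: [0.9, 0.6, -4.5]
width: 0.045
gripper_force: 62.8
```

>>> play_rows(
  motion=[
    [0.25,-0.7,0,0,35],
    [0.5,-1.5,0,0,35],
    [0.75,-2.2,0,0,35],
    [1,-2.9,0,0,35],
  ],
)

```text
clock: 30.6
position: [0.6236, 0.2294, 0.1499]
ee_rot: [-0.0, 0.927, 0.374, -0.001]
contact_force: [-0.1, 0.8, -5.3]
width: 0.0453
gripper_force: 62.9
```

>>> play_rows(
  motion=[
    [0.2,-0.6,0,0.9,35],
    [0.4,-1.2,0,1.8,35],
    [0.6,-1.8,0,2.7,35],
    [0.8,-2.4,0,3.6,35],
    [0.97,-2.92,0,4.4,35],
  ],
)

```text
clock: 31.22
position: [0.5705, 0.3403, 0.1499]
ee_rot: [0.0, 1.0, -0.003, -0.001]
contact_force: [0.6, -0.2, -4.5]
width: 0.045
gripper_force: 63.1
```

>>> play_rows(
  motion=[
    [0,0,0,0,35],
    [0,0,0.6,0,35],
    [0,0,1.4,0,35],
    [0,0,2.1,0,35],
    [0,0,2.7,0,35],
  ],
)

```text
clock: 31.85
position: [0.5716, 0.3384, 0.0408]
ee_rot: [0.001, 1.0, 0.0, -0.001]
contact_force: [0.2, 0.3, -4.2]
width: 0.0454
gripper_force: 63.0
```

>>> play_rows(
  motion=[
    [0,0,0.2,0,35],
    [0,0,0.4,0,35],
    [0,0,0.52,0,35],
    [0,0,0.58,0,35],
  ],
)

```text
clock: 32.35
position: [0.572, 0.3398, 0.0193]
ee_rot: [-0.0, 1.0, -0.0, 0.0]
contact_force: [-0.6, -1.0, -4.6]
width: 0.0451
gripper_force: 62.8
```

>>> play_rows(
  motion=[
    [0,0,0.03,0,35],
    [0,0,0.03,0,35],
    [0,0,0.03,0,56],
    [0,0,0.03,0,62],
    [0,0,0.03,0,62],
  ],
)

```text
clock: 32.98
position: [0.5721, 0.3399, 0.0184]
ee_rot: [-0.0, 1.0, -0.0, 0.001]
contact_force: [-0.4, -0.5, 0.3]
width: 0.0618
gripper_force: 0.0
```

>>> play_rows(
  motion=[
    [0,0,-0.5,0,62],
    [0,0,-1.4,0,62],
    [0,0,-2.5,0,62],
    [0,0,-3.4,0,62],
  ],
)

```text
clock: 33.48
position: [0.572, 0.3399, 0.1558]
ee_rot: [-0.0, 1.0, -0.001, 0.001]
contact_force: [1.2, -0.2, 0.2]
width: 0.062
gripper_force: 0.0
```

>>> play_rows(
  motion=[
    [-0.5,1,0,0,62],
    [-1,2.2,-0.3,0,62],
    [-1.5,3.5,-0.6,0,62],
    [-2,4.8,-1,0,62],
    [-2.5,6,-1,0,62],
  ],
)

```text
clock: 34.1
position: [0.4716, 0.0983, 0.1954]
ee_rot: [0.0, 1.0, -0.0, 0.002]
contact_force: [0.5, -0.1, 0.8]
width: 0.0623
gripper_force: 0.0
```

>>> play_rows(
  motion=[
    [-0.5,1.2,0,0,62],
    [-1,2.5,0,0,62],
    [-1,3.5,0,0,62],
    [-1,4,0,0,62],
    [-1,4,0,0,62],
  ],
)

```text
clock: 34.72
position: [0.4313, -0.0613, 0.1941]
ee_rot: [0.0, 1.0, -0.002, 0.0]
contact_force: [0.2, -0.9, -0.5]
width: 0.0621
gripper_force: 0.0
```

```bash
python3 - <<'E'
from rig import manip
import cv2
d=manip.get_image('top'); f=manip.get_image('side')
cv2.imwrite('pics/f.png',cv2.hconcat([cv2.resize(c[:,:,::-1],(400,400),interpolation=cv2.INTER_CUBIC) for c in (d['img'][130:330,70:270],f['img'][170:370,90:290])]))
cv2.imwrite('pics/f2.png',cv2.resize(d['img'][:,:,::-1],(800,600)))
s=manip.get_state();print(s['position'],s['clock'],s['contact_force'])
E
```

```text
[ 0.43114178 -0.05974691  0.1938493 ] 34.825 [-0.18667936  0.31989824 -0.05584131]
```

View pics/f.png

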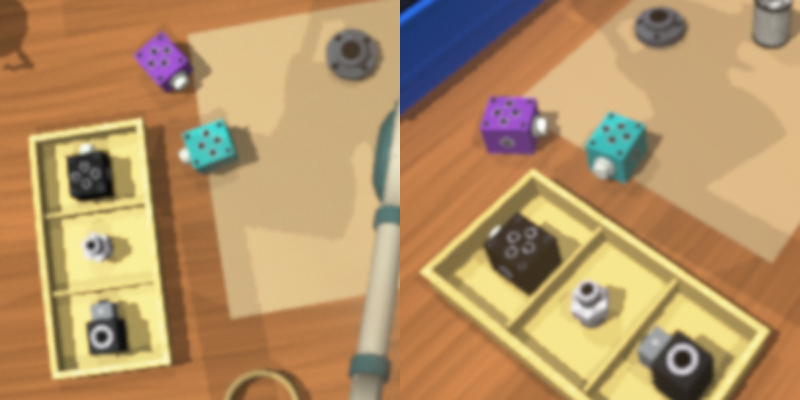

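View pics/f2.png

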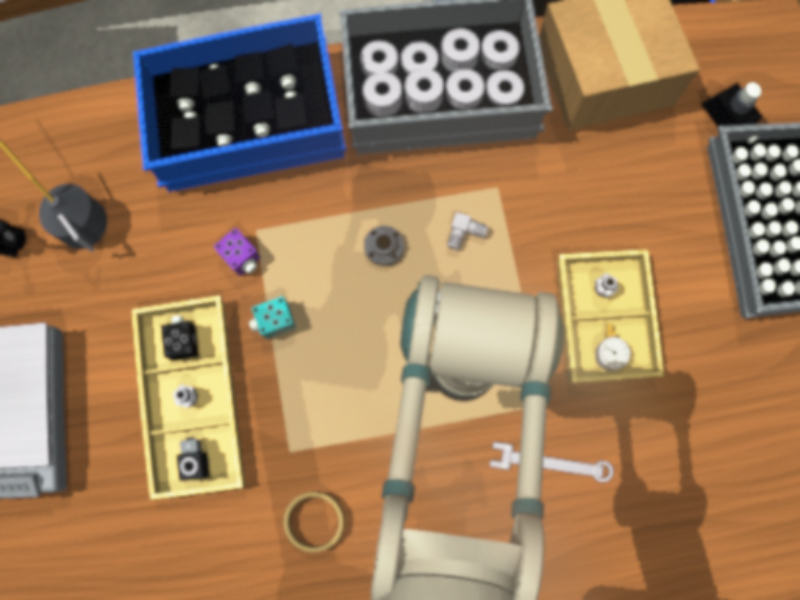

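All five parts stand in their own compartments: block (180,340), nipple (185,395), coil (192,463), nipple (608,287) and gauge (613,352). The flange at (384,245) and elbow at (466,230) haven't moved; the arm hides the filter element in this view, but I went nowhere near it below hover height. Handing in.

```bash
python3 -c "
from rig import manip
print(manip.sign_off())"
```

```text
the job is handed in; nothing more can be done
None
```

Both kits are made up and handed in after about 35 s on the robot's clock: the block, coil and one nipple are in the three-compartment tray, and the gauge and the other nipple are in the two-compartment tray; sign-off gave no verdict.

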